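# Reset the dosing pump's occlusion screw

## Task

The dosing pump on the dispensary counter needs its roller clearance reset. First throw the isolator's toggle from ON (green) to OFF (red), and do not touch the pump's thumbscrew before that; then turn the thumbscrew clockwise until it seats at its stop, back it off a quarter turn, and finish while still holding its wing between the fingers, keeping it still there so that a colleague can lock it. Leave the bottles, jars and cups where they stand.

Things in the scene. Friction and masses are not known exactly. Their poses are not given: they have to be found in the camera images.
- toggle_pivot (a point): Pivot of the isolator's toggle, 42 mm above the counter. Fixed isolator: grey box 105 x 66 mm, top 40 mm above the counter, on a 120 x 80 mm foot, with a round boss (12 mm radius about the pivot, 34 mm long). Site x (level) points from the green (ON) end of the box to the red (OFF) end, y along the axle, z up.
- toggle_tip (a point): Centre of the yellow ball (26 mm diameter) on the toggle lever (steel rod 10 mm diameter), 70 mm from the pivot. ON: it leans 0.5 rad from upright over the green patch, the ball 34 mm from the pivot towards green, 103 mm above the counter; OFF: the same over the red patch. The point turns with the lever.
- toggle (a joint): Lever angle, rad: 0 = fully ON (over green), 1.0 = fully OFF (over red), 0.5 = upright. Over-centre: past upright it drops by itself into the nearer detent; under 2 N at the ball moves it.
- screw_grip (a point): Grip point of the black thumbscrew on the pump: on its upright axis, 134 mm above the counter. A disc (42 mm diameter, 110 to 118 mm above the counter) carries an upright wing 42 mm long, 14 mm thick, up to 148 mm. One half of the wing is marked white. Site x lies along the wing, AWAY from the white half; y across it, z up. It turns with the screw; its height never changes.
- screw (a joint): Thumbscrew angle, rad, growing clockwise from above (tightening). 3.1416 = seated, a hard stop: white end at the collar's red mark. A quarter turn back = 1.5708: white end at the green mark. Starts between 0.2 and 1.2, so seating takes 1.9 to 3.0 rad (more than one grasp). Stiff (0.06 N m friction), it stays where left.
- pump_collar (a point): Centre of the top of the aluminium collar (62 mm diameter, 100 mm above the counter) under the thumbscrew, on its axis; fixed to the pump: a white box 140 x 110 mm, top 90 mm above the counter, on a 150 x 120 mm foot. Site x points to the collar's red mark, y to its green mark, z up; rotor window on the -x face.
- bottle_clear: Bystander, loose on the counter, to be left alone: clear bottle with blue cap, 66 dia x 150 tall mm; origin at the centre of its underside.
- bottle_amber: Bystander, loose on the counter, to be left alone: amber bottle with white cap, 60 dia x 130 tall mm; origin at the centre of its underside.
- jar_small: Bystander, loose on the counter, to be left alone: small white jar with green cap, 48 dia x 58 tall mm; origin at the centre of its underside.
- med_cup: Bystander, loose on the counter, to be left alone: white medicine cup, 44 dia x 36 tall mm; origin at the centre of its underside.
- jar_amber: Bystander, loose on the counter, to be left alone: amber jar, 64 dia x 85 tall mm; origin at the centre of its underside.
- beaker: Bystander, loose on the counter, to be left alone: clear beaker, 72 dia x 90 tall mm; origin at the centre of its underside.
Not all that is in view belongs to the job. What is shaped like the part that bears screw_grip but blue is not meant.

How it is judged:
By the outcome, as a careful person would: the job done as asked, in the order asked, and still so for the second after the job is handed in, while the arm keeps its last pose, push and grip.
It also fails if it takes over 64 s, if anything falls off the work surface, if the arm or the gripper's body presses on something with over 40 N, if the wrist force passes 120 N, or if a joint passes its speed limit or range.

## Robot

A 7-joint arm with a two-finger parallel gripper is mounted at the origin on the work surface. World frame = base frame: x ahead of the robot, y to its left, z up, the work surface at z = 0. Lengths are in mm, angles in rad, forces in N, time in s.
With the tool pointing down it reaches from about 400 to 850 mm from the base axis. Payload 10.4 kg.
Tool frame: the origin (TCP) lies at the very end of the fingers, on their centre line; the grasp point (between the pads) lies arm.grip_point_offset behind it (arm.grip_point_offset is the distance from the TCP to the grasp point, in mm); z points along the fingers, y is the direction in which the jaws open and shut (so a half turn about z gives the same grasp; the last joint's range is limited). The gripper opens to 85 mm and grips with 20 to 120 N. Pads are 22 mm wide; open, the fingers measure 114 mm over their backs; the gripper's body (76 mm by 85 mm) begins 54 mm behind the grasp point. The pads swing forward as they close: fully open they stand 13 mm farther back than shut.
Start: joints at [-1.253, 0.332, -0.065, 1.46, 0.022, 1.35, -0.088], TCP at [208.888, 589.081, 231.338] pointing down, gripper open.
Joint ranges: [-2.6, 2.6], [-0.5, 2.12], [-1.47, 1.34], [0.16, 2.42], [-1.27, 4.41], [0.06, 2.06], [-2.6, 2.6]. Speed limits (rad/s): [2.22, 2.22, 2.79, 2.79, 3.14, 3.14, 3.14].

## Interface

Orientations are given as a unit quaternion [w, x, y, z].
In Python, from workcell import arm gives the robot as it stands.
- The arm moves only by the tool step_arm, never from a script. Its argument "commands" is a list of rows, each an object of numbers: "tx", "ty", "tz": the shift along the tool's x, y, z each as a share of 0.08 m, from -1 to 1; "ax", "ay", "az": the turn, a rotation vector about the tool's x, y, z each as a share of 2 rad, from -1 to 1; "fingers": the finger opening in mm, from 0 to 85.4. In form: [{"tx": .., "ty": .., "tz": .., "ax": .., "ay": .., "az": .., "fingers": ..}, ...]. A call has 1 to 5 rows; each row shifts and turns the pose as measured when the row begins, along the tool's axes as they then stand; what a row does not reach is not made up. A row lasts 1/12 s, in which the tool goes at most 41.7 mm and 7.16 degrees, less where a joint would pass 70% of its speed; a pose out of reach is approached as far as the arm can. A call with a number of a shift or a turn outside -1 to 1 is refused whole. A call with a gripper value outside its range is refused whole. The fingers move at their own pace and stop on an object; "squeeze" is the grip in N (left out, the last holds). Time passes only in rows, so rows that do not move let the fingers close. It gives the time, the measured TCP pose, the force and the opening at its end, in the units of the state.
- arm.read_state(): the state, without advancing time (a new reading comes with each control period).
- arm.camera(name): name is "scene" or "top"; returns a dict with "pixels" (384x512x3 uint8, blue, green, red), "K" (3x3 intrinsics, pixels), "distortion" ([k1, k2, p1, p2, k3] as OpenCV has them; the pictures are not rectified), "eye" and "rotation" of the camera in the world. Camera axes: x right, y down, z forward; pixel columns grow to the right and rows downward; lengths in mm; the calibration is good to about 2 mm. A picture is of the moment at which its call begins. There is no depth.
- arm.job_done(): hands the job in, once; it reports no verdict.
The state is a dict: "time_s": time; "joints": joint angles; "joint_vel": joint speeds; "joint_efforts": joint torques, N m; "position": TCP position; "ee_rot": TCP orientation; "ft_force": force on the tool from outside, world axes, zero at the start; "ft_torque": the same for the moment, N m; "gripper_width": finger opening in mm.
Only numpy, scipy, OpenCV 4.12 (cv2) and the standard library are available. Lean on these libraries where they do the work, as an engineer would, in place of code of your own. Each camera call takes 0.05 s, during which the arm holds its last target. There are 200 camera calls.

## Working session

There is one attempt and no reset: what is moved stays moved. The work goes in short steps, Python scripts to look and compute and a tool call to move; the robot and the scene stay as the last step left them, time stands still between calls to the robot, and variables do not carry over. Pictures are saved under pics/ and viewed, about 8 in all and at most 12, crops included, and the job is handed in when it is done.

Besides the shell and the picture viewer there is one more tool, called after ">>>" as name(argument=value, ...) on one line, values as JSON. step_arm: Moves the arm, as the interface text tells. Shift numbers are shares of 0.08 m and turn numbers shares of 2 rad, none past 1 either way. Its arguments: {"type":"object","properties":{"commands":{"type":"array","items":{"type":"object","properties":{"tx":{"type":"number"},"ty":{"type":"number"},"tz":{"type":"number"},"ax":{"type":"number"},"ay":{"type":"number"},"az":{"type":"number"},"fingers":{"type":"number"}}}},"squeeze":{"type":"number"}},"required":["commands"]}

```bash
mkdir -p pics
cat > h.py <<'E'
import numpy as np, cv2
from workcell import arm
def snap(n,f):
    c=arm.camera(n); np.savez(f'pics/{f}.npz',**{k:np.array(v) for k,v in c.items()}); cv2.imwrite(f'pics/{f}.png',c['pixels']); return c
def load(f): return dict(np.load(f'pics/{f}.npz'))
def ray(c,uv):
    p=cv2.undistortPoints(np.array([[uv]],float),np.array(c['K']),np.array(c['distortion']))[0,0]
    d=np.array(c['rotation'])@np.array([p[0],p[1],1]); return np.array(c['eye']),d
def plane(c,uv,z):
    e,d=ray(c,uv); return e+d*(z-e[2])/d[2]
def proj(c,P):
    R=np.array(c['rotation']).T; return cv2.projectPoints(np.array(P,float).reshape(-1,1,3),cv2.Rodrigues(R)[0],-R@np.array(c['eye']),np.array(c['K']),np.array(c['distortion']))[0][:,0]
E
python3 - <<'E'
from h import *
a=snap('scene','s0');b=snap('top','t0')
print(a['eye'],b['eye'],a['rotation'],b['rotation'],a['K']);print(arm.read_state(),arm.grip_point_offset)
E
```

```text
[1445.01725063 -291.79012143  994.78731067] [ 269.36929518   13.43659556 1410.57630346] [-0.32718075  0.74019728  0.53524615 -0.24201716] [ 0.05583359 -0.70093881  0.70798526 -0.06575921] [[487.98234512   0.         255.96655056]
 [  0.         487.98234512 196.23390506]
 [  0.           0.           1.        ]]
{'time_s': 0.1, 'joints': array([-1.25264016,  0.33283318, -0.06472039,  1.46083179,  0.02162246,
        1.34990458, -0.08848324]), 'joint_vel': array([-0.00025403, -0.001169  , -0.00120375, -0.00205978,  0.0009331 ,
        0.00066407,  0.00155024]), 'joint_efforts': array([ 1.03554201e-03, -6.26750135e+01,  4.89159452e-02, -3.92428458e+01,
        1.63305074e-02,  6.81694335e-03,  1.03300536e-05]), 'position': array([208.76364227, 588.75648517, 230.5924435 ]), 'ee_rot': array([-7.29909141e-05,  1.69525545e-01,  9.85525585e-01, -6.36065081e-04]), 'ft_force': array([ 0.30858458, -0.19743316,  0.15536226]), 'ft_torque': array([ 0.06321555, -0.03785364, -0.00788245]), 'gripper_width': 85.36784485667582} 18.700000000000003
```

View pics/s0.png

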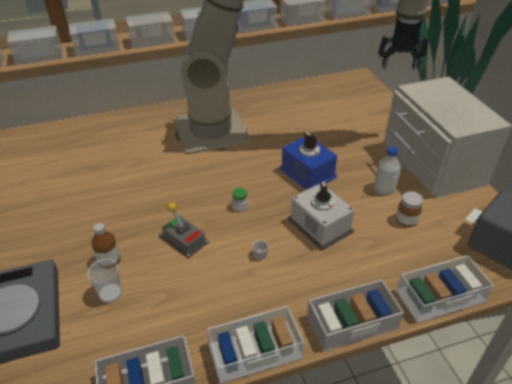

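View pics/t0.png

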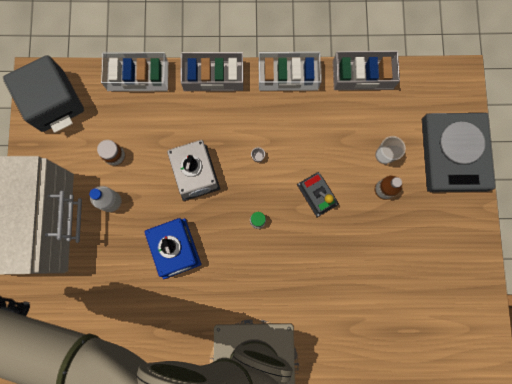

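The scene image shows the toggle ball at (172,206), over green, and the white pump's screw at (323,192). The top image shows the ball at (329,199), the pump at (193,168), and the blue decoy at (172,246). The camera "rotation" is a quaternion, so I'll fix that in the helper and measure next.

```bash
cat > h.py <<'E'
import numpy as np, cv2
from scipy.spatial.transform import Rotation as Ro
from workcell import arm
def q2R(q): return Ro.from_quat(np.roll(q,-1)).as_matrix()
def snap(n,f):
    c=arm.camera(n); c=dict(c); np.savez(f'pics/{f}.npz',**{k:np.array(v) for k,v in c.items()}); return load(f)
def load(f):
    c=dict(np.load(f'pics/{f}.npz')); c['R']=q2R(c['rotation']) ; return c
def ray(c,uv):
    p=cv2.undistortPoints(np.array([[uv]],float),c['K'],c['distortion'])[0,0]
    return c['eye'],c['R']@np.array([p[0],p[1],1])
def plane(c,uv,z):
    e,d=ray(c,uv); return e+d*(z-e[2])/d[2]
def tri(c1,u1,c2,u2):
    (e,d),(f,g)=ray(c1,u1),ray(c2,u2); d=d/np.linalg.norm(d);g=g/np.linalg.norm(g)
    s=np.linalg.lstsq(np.c_[d,-g],f-e,rcond=None)[0]; p,q=e+s[0]*d,f+s[1]*g
    return (p+q)/2,np.linalg.norm(p-q)
def proj(c,P):
    R=c['R'].T; return cv2.projectPoints(np.array(P,float).reshape(-1,1,3),cv2.Rodrigues(R)[0],-R@c['eye'],c['K'],c['distortion'])[0][:,0]
def blob(c,lo,hi,box):
    x0,y0,x1,y1=box; m=cv2.inRange(cv2.cvtColor(c['pixels'][y0:y1,x0:x1],cv2.COLOR_BGR2HSV),np.array(lo),np.array(hi))
    n,l,s,ce=cv2.connectedComponentsWithStats(m)
    return sorted([(int(s[i,4]),(ce[i]+[x0,y0]).round(2)) for i in range(1,n)],key=lambda t:-t[0])[:3]
E
python3 - <<'E'
from h import *
a=load('s0');b=load('t0')
Y=((22,120,90),(35,255,255));G=((45,80,40),(80,255,255));Rd=((0,150,80),(6,255,255))
bs=(155,195,215,260);bt=(290,165,350,225)
for n,c,bx in(('s',a,bs),('t',b,bt)):
    for k,v in(('Y',Y),('G',G),('R',Rd)): print(n,k,blob(c,*v,bx))
yb=[blob(c,*Y,bx)[0][1] for c,bx in((a,bs),(b,bt))]
print('ball',tri(a,yb[0],b,yb[1]),plane(b,yb[1],103))
for c,bx in((a,bs),(b,bt)): print('R',plane(c,blob(c,*Rd,bx)[0][1],40),'G',plane(c,blob(c,*G,bx)[0][1],40))
for c,bx in((a,(285,175,365,255)),(b,(160,130,225,205))):
    print('marks',blob(c,(0,120,60),(8,255,255),bx),blob(c,(45,90,40),(80,255,255),bx))
cv2.imwrite('pics/c1.png',np.hstack([cv2.resize(i,(400,400),interpolation=cv2.INTER_CUBIC) for i in (b['pixels'][135:195,160:220],a['pixels'][178:228,298:348])]))
E
```

```text
s Y [(56, array([171.5 , 206.29]))]
s G [(48, array([171.38, 223.4 ]))]
s R [(75, array([192.27, 236.27]))]
t Y [(62, array([328.55, 198.05]))]
t G [(76, array([324.47, 204.99]))]
t R [(96, array([312.17, 180.46]))]
ball (array([ 468.88279568, -217.6090771 ,  104.94205318]), np.float64(1.4635138478121048)) [ 469.31102203 -217.22409406  103.        ]
R [ 531.80840779 -182.0659549    40.        ] G [ 465.71710798 -226.20919624   40.        ]
R [ 532.94468061 -181.0720678    40.        ] G [ 458.11364128 -215.35113209   40.        ]
marks [] []
marks [(1, array([187., 156.]))] [(4, array([182.25, 167.75]))]
```

View pics/c1.png

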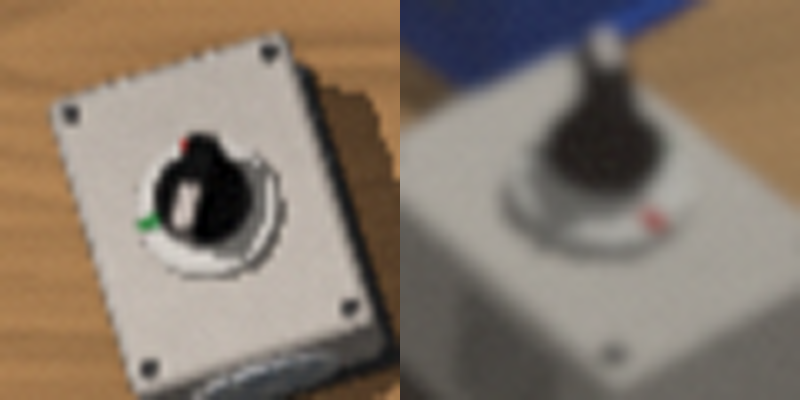

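The crop shows the white wing end toward the lower left. The green mark is at top pixel (182.2,168.3), and the red mark at (188.0,157.1). The deck screws give the pump's axes.

Run:
```python
from h import *
a=load('s0');b=load('t0')
t=lambda x,y,z: plane(b,(160+(x+.5)/6.667-.5,135+(y+.5)/6.667-.5),z)
s=lambda x,y,z: plane(a,(298+(x+.5)/8-.5,178+(y+.5)/8-.5),z)
S=np.array([t(*p,90) for p in((71,114),(269,52),(350,307),(149,369))]); C=S.mean(0)
print('boxcentre',C,'sides',[np.linalg.norm(S[i]-S[i-1]).round(1) for i in range(4)])
l=(S[0]+S[1]-S[2]-S[3]); print('long axis deg',np.degrees(np.arctan2(l[1],l[0])))
red=t(187,147,100);gr=t(148,222,100);print('red',red,'gr',gr,'red scene',s(652,220,100))
print('az of marks',*[np.degrees(np.arctan2(*(p-C)[1::-1])) for p in(red,gr)])
print('disc',t(203,188,118),'wing ends',t(187,205,148),t(203,147,148),'white tip scene',s(605,38,148))
w=t(187,205,148)-t(203,147,148);print('white az',np.degrees(np.arctan2(w[1],w[0])))
for n,p in (('jar',(259,217)),('cup',(259,154)),('clear',(96,193)),('jaramb',(108,150))): print(n,plane(b,p,50))
# isolator box edges for axis
m=cv2.inRange(b['pixels'][165:225,290:350],(20,20,20),(110,105,105))
hsv=cv2.cvtColor(b['pixels'][165:225,290:350],cv2.COLOR_BGR2HSV); m=cv2.inRange(hsv,(0,0,20),(180,70,140))
k=max(cv2.findContours(m,0,2)[0],key=cv2.contourArea); r=cv2.minAreaRect(k)
P=np.array([plane(b,p+[290,165],20) for p in cv2.boxPoints(r)]);print(P,P.mean(0))
```

```text
boxcentre [569.10231643 177.27254439  90.        ] sides [np.float64(119.0), np.float64(90.4), np.float64(120.0), np.float64(90.5)]
long axis deg 17.454983520759633
red [594.71443273 186.20952372 100.        ] gr [561.54138131 202.57019007 100.        ] red scene [635.60759469 311.21800015 100.        ]
az of marks 19.235698341175127 106.64030092351256
disc [572.20837611 176.79859061 118.        ] wing ends [557.96629808 179.56469775 148.        ] [582.75191018 173.21579382 148.        ] white tip scene [594.69189326 307.42594263 148.        ]
white az 165.63244745674893
jar [422.80882837 -19.31241002  50.        ]
cup [613.65104805 -21.75177327  50.        ]
clear [498.80864089 459.76787369  50.        ]
jaramb [629.03203165 430.31384237  50.        ]
[[ 526.39232772 -136.54320588   20.        ]
 [ 566.7847935  -204.8340928    20.        ]
 [ 464.7788608  -260.88863225   20.        ]
 [ 425.38619198 -193.14923324   20.        ]] [ 495.8355435  -198.85379104   20.        ]
```

>>> step_arm(commands=[{"tx":-0.37,"ty":-0.36,"fingers":0},{"tx":-0.37,"ty":-0.36,"fingers":0},{"tx":-0.37,"ty":-0.36,"fingers":0},{"tx":-0.37,"ty":-0.36,"fingers":0},{"tx":-0.37,"ty":-0.36,"fingers":0}])

```text
invalid input
```

>>> step_arm(commands=[{"tx":-0.37,"ty":-0.36,"fingers":0},{"tx":-0.37,"ty":-0.36,"fingers":0},{"tx":-0.37,"ty":-0.36,"fingers":0},{"tx":-0.37,"ty":-0.36,"fingers":0},{"tx":-0.37,"ty":-0.36,"fingers":0}])

```text
invalid input
```

>>> step_arm(commands=[{"az":0.062},{"az":0.062},{"az":0.062},{"az":0.062},{"az":0.062}])

```text
invalid input
```

```bash
cat >> h.py <<'E'
def go(P,az=None,step=40):
    s=arm.read_state(); R=q2R(s['ee_rot']); d=R.T@(np.array(P)-s['position']); n=np.linalg.norm(d)
    psi=np.degrees(np.arctan2(R[1,1],R[0,1]))
    print('t',s['time_s'],'pos',s['position'].round(1),'toolz',R[:,2].round(3),'psi_y',psi.round(2),'j',np.round(s['joints'],2),'F',np.round(s['ft_force'],1),'T',np.round(s['ft_torque'],2),'w',round(s['gripper_width'],1))
    k=int(np.ceil(n/step)) or 1
    print('total tool mm',d.round(1),'rows',k,'share/row',(d/80/k).round(3), 'az rad',None if az is None else np.radians(psi-az).round(3))
E
python3 -c "
from h import *
go([417,-247,200],29.5)"
```

```text
t 0.1 pos [208.8 588.8 230.6] toolz [-0.    -0.001 -1.   ] psi_y 70.48 j [-1.25  0.33 -0.06  1.46  0.02  1.35 -0.09] F [ 0.3 -0.2  0.2] T [ 0.06 -0.04 -0.01] w 85.4
total tool mm [-475.5 -718.1   31.5] rows 22 share/row [-0.27  -0.408  0.018] az rad 0.715
```

The moves were refused as invalid, probably because every field is needed in each row.

>>> step_arm(commands=[{"tx":-0.37,"ty":-0.36,"tz":0,"ax":0,"ay":0,"az":0,"fingers":0},{"tx":-0.37,"ty":-0.36,"tz":0,"ax":0,"ay":0,"az":0,"fingers":0},{"tx":-0.37,"ty":-0.36,"tz":0,"ax":0,"ay":0,"az":0,"fingers":0},{"tx":-0.37,"ty":-0.36,"tz":0,"ax":0,"ay":0,"az":0,"fingers":0},{"tx":-0.37,"ty":-0.36,"tz":0,"ax":0,"ay":0,"az":0,"fingers":0}], squeeze=40)

```text
time_s: 0.52
position: [295.0, 404.4, 225.5]
ee_rot: [-0.003, 0.162, 0.987, -0.003]
ft_force: [1.8, 1.1, 0.3]
gripper_width: 25.2
```

>>> step_arm(commands=[{"tx":-0.37,"ty":-0.36,"tz":0,"ax":0,"ay":0,"az":0,"fingers":0},{"tx":-0.37,"ty":-0.36,"tz":0,"ax":0,"ay":0,"az":0,"fingers":0},{"tx":-0.37,"ty":-0.36,"tz":0,"ax":0,"ay":0,"az":0,"fingers":0},{"tx":-0.37,"ty":-0.36,"tz":0,"ax":0,"ay":0,"az":0,"fingers":0},{"tx":-0.37,"ty":-0.36,"tz":0,"ax":0,"ay":0,"az":0,"fingers":0}])

```text
time_s: 0.93
position: [387.1, 217.5, 224.6]
ee_rot: [-0.004, 0.162, 0.987, -0.003]
ft_force: [1.3, 1.0, -0.6]
gripper_width: 0.1
```

>>> step_arm(commands=[{"tx":0,"ty":0,"tz":0,"ax":0,"ay":0,"az":0.062,"fingers":0},{"tx":0,"ty":0,"tz":0,"ax":0,"ay":0,"az":0.062,"fingers":0},{"tx":0,"ty":0,"tz":0,"ax":0,"ay":0,"az":0.062,"fingers":0},{"tx":0,"ty":0,"tz":0,"ax":0,"ay":0,"az":0.062,"fingers":0},{"tx":0,"ty":0,"tz":0,"ax":0,"ay":0,"az":0.062,"fingers":0}])

```text
time_s: 1.35
position: [391.2, 205.7, 224.0]
ee_rot: [-0.003, 0.46, 0.888, -0.005]
ft_force: [0.1, 0.2, 0.0]
gripper_width: -0.4
```

```bash
python3 -c "
from h import *
go([417,-247,200],29.5)"
```

```text
t 1.35 pos [391.2 205.7 224. ] toolz [-0.009 -0.006 -1.   ] psi_y 35.25 j [-0.81 -0.07  0.21  1.93  0.02  1.3   0.01] F [0.1 0.2 0. ] T [ 0.01 -0.01 -0.01] w -0.4
total tool mm [-384.6 -239.9   26.5] rows 12 share/row [-0.401 -0.25   0.028] az rad 0.1
```

>>> step_arm(commands=[{"tx":-0.36,"ty":-0.18,"tz":0,"ax":0,"ay":0,"az":0.05,"fingers":0},{"tx":-0.38,"ty":-0.2,"tz":0,"ax":0,"ay":0,"az":0,"fingers":0},{"tx":-0.4,"ty":-0.2,"tz":0,"ax":0,"ay":0,"az":0,"fingers":0},{"tx":-0.4,"ty":-0.2,"tz":0,"ax":0,"ay":0,"az":0,"fingers":0},{"tx":-0.4,"ty":-0.2,"tz":0,"ax":0,"ay":0,"az":0,"fingers":0}])

```text
time_s: 1.77
position: [399.7, 32.6, 223.4]
ee_rot: [-0.003, 0.504, 0.863, -0.006]
ft_force: [0.4, 0.3, 0.4]
gripper_width: -0.1
```

>>> step_arm(commands=[{"tx":-0.4,"ty":-0.24,"tz":0.03,"ax":0,"ay":0,"az":0,"fingers":0},{"tx":-0.4,"ty":-0.24,"tz":0.03,"ax":0,"ay":0,"az":0,"fingers":0},{"tx":-0.4,"ty":-0.24,"tz":0.03,"ax":0,"ay":0,"az":0,"fingers":0},{"tx":-0.4,"ty":-0.24,"tz":0.03,"ax":0,"ay":0,"az":0,"fingers":0},{"tx":-0.4,"ty":-0.24,"tz":0.03,"ax":0,"ay":0,"az":0,"fingers":0}])

```text
time_s: 2.18
position: [391.9, -162.8, 212.0]
ee_rot: [-0.003, 0.504, 0.864, -0.005]
ft_force: [1.8, 0.5, -0.0]
gripper_width: -0.4
```

```bash
python3 -c "
from h import *
go([417,-247,180],29.5)"
```

```text
t 2.1833 pos [ 391.9 -162.8  212. ] toolz [-0.01  -0.005 -1.   ] psi_y 29.48 j [-0.49 -0.18  0.7   2.01  0.13  1.29  0.69] F [ 1.8  0.5 -0. ] T [ 0.01 -0.06 -0.03] w -0.4
total tool mm [-85.7 -19.3  32.2] rows 3 share/row [-0.357 -0.08   0.134] az rad -0.0
```

>>> step_arm(commands=[{"tx":-0.36,"ty":-0.08,"tz":0.1,"ax":0,"ay":0,"az":0,"fingers":0},{"tx":-0.36,"ty":-0.08,"tz":0.1,"ax":0,"ay":0,"az":0,"fingers":0},{"tx":-0.3,"ty":-0.08,"tz":0.3,"ax":0,"ay":0,"az":0,"fingers":0},{"tx":0,"ty":0,"tz":0.4,"ax":0,"ay":0,"az":0,"fingers":0},{"tx":0,"ty":0,"tz":0.4,"ax":0,"ay":0,"az":0,"fingers":0}])

```text
time_s: 2.6
position: [416.1, -259.3, 111.3]
ee_rot: [0.005, 0.508, 0.861, -0.003]
ft_force: [0.4, 0.3, -0.1]
gripper_width: 0.1
```

```bash
python3 -c "
from h import *
go([417,-247,93],29.5)"
```

```text
t 2.6 pos [ 416.1 -259.3  111.3] toolz [ 0.005 -0.011 -1.   ] psi_y 28.88 j [-0.37  0.18  0.91  2.   -0.16  1.03  1.12] F [ 0.4  0.3 -0.1] T [ 0.07 -0.04  0.01] w 0.1
total tool mm [10.5  6.7 18.2] rows 1 share/row [0.132 0.084 0.228] az rad -0.011
```

>>> step_arm(commands=[{"tx":0.14,"ty":0.06,"tz":0.24,"ax":0,"ay":0,"az":-0.005,"fingers":0},{"tx":0,"ty":0.1,"tz":0,"ax":0,"ay":0,"az":0,"fingers":0},{"tx":0,"ty":0.2,"tz":0,"ax":0,"ay":0,"az":0,"fingers":0},{"tx":0,"ty":0.2,"tz":0,"ax":0,"ay":0,"az":0,"fingers":0},{"tx":0,"ty":0.2,"tz":0,"ax":0,"ay":0,"az":0,"fingers":0}])

```text
time_s: 3.02
position: [459.9, -220.6, 86.2]
ee_rot: [-0.0, 0.507, 0.862, -0.006]
ft_force: [0.2, -0.6, 1.1]
gripper_width: -0.0
```

```bash
python3 -c "
from h import *
go([500,-200.5,93],29.5)"
```

```text
t 3.0167 pos [ 459.9 -220.6   86.2] toolz [-0.006 -0.01  -1.   ] psi_y 29.0 j [-0.39  0.29  0.85  1.96 -0.24  1.    1.07] F [ 0.2 -0.6  1.1] T [-0.13  0.15 -0.02] w -0.0
total tool mm [-2.  44.8 -7.3] rows 2 share/row [-0.012  0.28  -0.045] az rad -0.009
```

>>> step_arm(commands=[{"tx":-0.01,"ty":0.18,"tz":-0.03,"ax":0,"ay":0,"az":0,"fingers":0},{"tx":-0.01,"ty":0.18,"tz":-0.03,"ax":0,"ay":0,"az":0,"fingers":0},{"tx":0,"ty":0.18,"tz":-0.03,"ax":0,"ay":0,"az":0,"fingers":0},{"tx":0,"ty":0.1,"tz":-0.02,"ax":0,"ay":0,"az":0,"fingers":0},{"tx":0,"ty":0,"tz":-0.1,"ax":0,"ay":0,"az":0,"fingers":0}])

```text
time_s: 3.43
position: [504.1, -197.1, 103.6]
ee_rot: [-0.007, 0.507, 0.862, -0.012]
ft_force: [0.9, 0.0, -0.2]
gripper_width: 0.1
```

>>> step_arm(commands=[{"tx":0,"ty":-0.3,"tz":-0.2,"ax":0,"ay":0,"az":0,"fingers":0},{"tx":0,"ty":-0.3,"tz":-0.4,"ax":0,"ay":0,"az":0,"fingers":0},{"tx":0,"ty":-0.3,"tz":-0.4,"ax":0,"ay":0,"az":0,"fingers":0},{"tx":0.3,"ty":0,"tz":-0.4,"ax":0,"ay":0,"az":0,"fingers":0},{"tx":0.4,"ty":0,"tz":-0.2,"ax":0,"ay":0,"az":0,"fingers":85}])

```text
time_s: 3.85
position: [418.0, -185.0, 240.5]
ee_rot: [-0.007, 0.509, 0.861, -0.017]
ft_force: [0.7, 1.3, 1.1]
gripper_width: 10.6
```

```bash
python3 -c "
from h import *
go([560,174,220],75.6)
a=snap('scene','s1');b=snap('top','t1')
Y=((22,120,90),(35,255,255))
ys=blob(a,*Y,(155,190,225,260));yt=blob(b,*Y,(290,160,350,225));print(ys,yt)
if ys and yt: print(tri(a,ys[0][1],b,yt[0][1]))
cv2.imwrite('pics/c2.png',np.hstack([cv2.resize(i,(400,400),interpolation=cv2.INTER_CUBIC) for i in (b['pixels'][140:240,270:370],a['pixels'][180:260,150:230])]))
"
```

```text
t 3.85 pos [ 418.  -185.   240.5] toolz [-0.029 -0.022 -0.999] psi_y 28.77 j [-0.6  -0.11  0.86  1.89  0.12  1.35  0.72] F [0.7 1.3 1.1] T [ 0.13 -0.06 -0.05] w 10.6
total tool mm [246.4 297.8   8.4] rows 10 share/row [0.308 0.372 0.011] az rad -0.817
[(63, array([188.24, 218.19]))] [(46, array([316.11, 177.3 ]))]
(array([ 529.10000381, -184.4617107 ,  106.25805817]), np.float64(2.409123247691313))
```

View pics/c2.png

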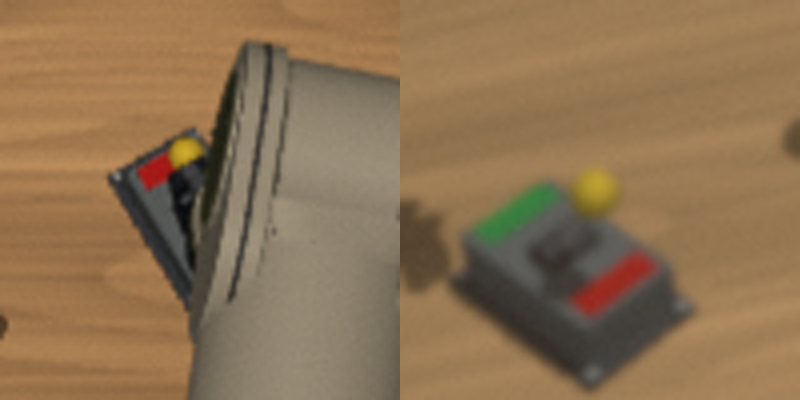

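The ball is now at (529,-184,106), 68 mm toward red, so the toggle is OFF. Next is the screw.

>>> step_arm(commands=[{"tx":0.31,"ty":0.37,"tz":0.0,"ax":0,"ay":0,"az":0,"fingers":85},{"tx":0.31,"ty":0.37,"tz":0,"ax":0,"ay":0,"az":0,"fingers":85},{"tx":0.31,"ty":0.37,"tz":0,"ax":0,"ay":0,"az":0,"fingers":85},{"tx":0.31,"ty":0.37,"tz":0,"ax":0,"ay":0,"az":0,"fingers":85},{"tx":0.31,"ty":0.37,"tz":0,"ax":0,"ay":0,"az":0,"fingers":85}])

```text
time_s: 4.37
position: [492.3, 0.3, 245.1]
ee_rot: [-0.002, 0.511, 0.859, -0.005]
ft_force: [1.0, -0.2, 0.8]
gripper_width: 84.2
```

>>> step_arm(commands=[{"tx":0.31,"ty":0.37,"tz":0.0,"ax":0,"ay":0,"az":0,"fingers":85},{"tx":0.31,"ty":0.37,"tz":0,"ax":0,"ay":0,"az":0,"fingers":85},{"tx":0.31,"ty":0.37,"tz":0,"ax":0,"ay":0,"az":0,"fingers":85},{"tx":0,"ty":0,"tz":0,"ax":0,"ay":0,"az":-0.062,"fingers":85},{"tx":0,"ty":0,"tz":0,"ax":0,"ay":0,"az":-0.062,"fingers":85}])

```text
time_s: 4.78
position: [540.5, 127.3, 243.4]
ee_rot: [-0.003, 0.396, 0.918, -0.005]
ft_force: [-0.8, -1.7, -0.5]
gripper_width: 85.2
```

>>> step_arm(commands=[{"tx":0,"ty":0,"tz":0,"ax":0,"ay":0,"az":-0.062,"fingers":85},{"tx":0,"ty":0,"tz":0,"ax":0,"ay":0,"az":-0.062,"fingers":85},{"tx":0,"ty":0,"tz":0,"ax":0,"ay":0,"az":-0.062,"fingers":85},{"tx":0,"ty":0,"tz":0,"ax":0,"ay":0,"az":-0.062,"fingers":85},{"tx":0,"ty":0,"tz":0,"ax":0,"ay":0,"az":0,"fingers":85}])

```text
time_s: 5.2
position: [543.7, 133.7, 242.2]
ee_rot: [-0.004, 0.153, 0.988, -0.005]
ft_force: [0.3, 0.1, -0.3]
gripper_width: 85.0
```

```bash
cat >> h.py <<'E'
def level():
    R=q2R(arm.read_state()['ee_rot']); v=R.T@np.array([0,0,-1.]); w=np.cross([0,0,1],v); print('level ax,ay share',(w/2).round(4))
E
python3 -c "
from h import *
go([571,177,200],75.6);level()
a=snap('scene','s2')
m=cv2.resize(a['pixels'][150:250,270:395],(750,600),interpolation=cv2.INTER_CUBIC);cv2.imwrite('pics/c3.png',m)
c=proj(a,[[571,177,148]]);print(c,(c-[270,150]+.5)*6)
"
```

```text
t 5.2 pos [543.7 133.7 242.2] toolz [-0.01  -0.008 -1.   ] psi_y 72.35 j [-0.78  0.2   0.52  1.64 -0.1   1.35  1.02] F [ 0.3  0.1 -0.3] T [ 0.05 -0.05  0.01] w 85.0
total tool mm [-13.2  50.   41.6] rows 2 share/row [-0.082  0.312  0.26 ] az rad -0.057
level ax,ay share [-0.0054 -0.0035  0.    ]
[[324.63789197 187.00176524]] [[330.82735182 225.01059144]]
```

View pics/c3.png

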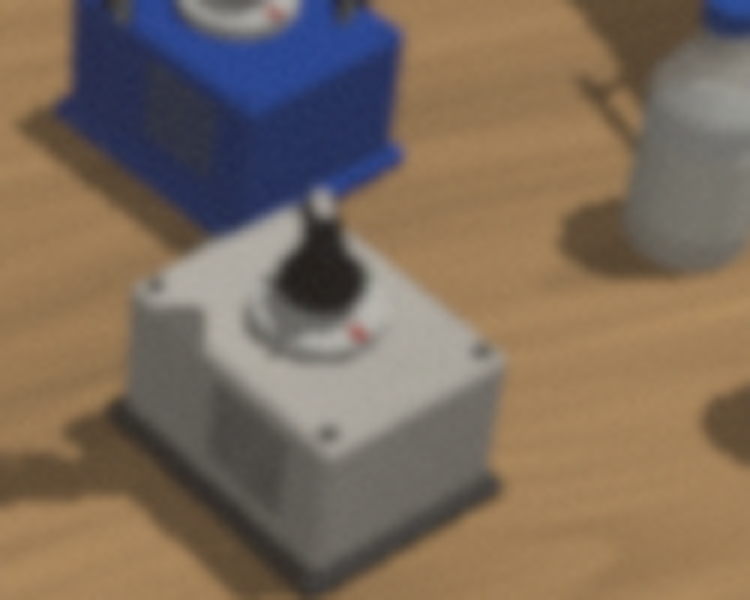

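The crop shows the wing clear and the projected centre at about (331,225), which agrees with what is seen. The jaws will straddle it.

>>> step_arm(commands=[{"tx":-0.08,"ty":0.31,"tz":0.1,"ax":0,"ay":0,"az":-0.028,"fingers":50},{"tx":-0.08,"ty":0.31,"tz":0.1,"ax":-0.005,"ay":-0.003,"az":0,"fingers":50},{"tx":0,"ty":0,"tz":0.1,"ax":0,"ay":0,"az":0,"fingers":50},{"tx":0,"ty":0,"tz":0,"ax":0,"ay":0,"az":0,"fingers":50}])

```text
time_s: 5.58
position: [572.8, 179.1, 217.4]
ee_rot: [0.0, 0.138, 0.99, 0.0]
ft_force: [-0.7, -1.1, -0.4]
gripper_width: 49.7
```

```bash
python3 -c "
from h import *
go([570.5,177,160],75.6);level()"
```

```text
t 5.5833 pos [572.8 179.1 217.4] toolz [ 0.     0.001 -1.   ] psi_y 74.18 j [-0.78  0.3   0.5   1.58 -0.15  1.3   1.03] F [-0.7 -1.1 -0.4] T [-0.05  0.09 -0.04] w 49.7
total tool mm [ 1.7 -2.7 57.4] rows 2 share/row [ 0.01  -0.017  0.359] az rad -0.025
level ax,ay share [ 0.0004 -0.      0.    ]
```

>>> step_arm(commands=[{"tx":0.02,"ty":-0.03,"tz":0.35,"ax":0,"ay":0,"az":-0.012,"fingers":50},{"tx":0,"ty":0,"tz":0.3,"ax":0,"ay":0,"az":0,"fingers":50},{"tx":0,"ty":0,"tz":0.1,"ax":0,"ay":0,"az":0,"fingers":50},{"tx":0,"ty":0,"tz":0,"ax":0,"ay":0,"az":0,"fingers":50}])

```text
time_s: 5.92
position: [571.7, 176.4, 157.3]
ee_rot: [0.001, 0.131, 0.991, 0.0]
ft_force: [0.2, -0.7, -0.2]
gripper_width: 50.2
```

```bash
python3 -c "
from h import *
go([570.5,177,123],75.6);level()"
```

```text
t 5.9167 pos [571.7 176.4 157.3] toolz [ 0.002  0.001 -1.   ] psi_y 74.91 j [-0.77  0.34  0.49  1.66 -0.17  1.18  1.06] F [ 0.2 -0.7 -0.2] T [ 0.01 -0.01 -0.  ] w 50.2
total tool mm [ 1.3  0.2 34.3] rows 1 share/row [0.017 0.002 0.428] az rad -0.012
level ax,ay share [ 0.0006  0.0009 -0.    ]
```

>>> step_arm(commands=[{"tx":0.015,"ty":0,"tz":0.3,"ax":0,"ay":0,"az":-0.006,"fingers":50},{"tx":0,"ty":0,"tz":0.08,"ax":0,"ay":0,"az":0,"fingers":50},{"tx":0,"ty":0,"tz":0,"ax":0,"ay":0,"az":0,"fingers":0},{"tx":0,"ty":0,"tz":0,"ax":0,"ay":0,"az":0,"fingers":0},{"tx":0,"ty":0,"tz":0,"ax":0,"ay":0,"az":0,"fingers":0}], squeeze=40)

```text
time_s: 6.33
position: [573.0, 176.0, 132.4]
ee_rot: [0.003, 0.129, 0.992, 0.002]
ft_force: [-3.0, -5.3, -0.2]
gripper_width: 14.2
```

```bash
python3 -c "
from h import *
go([570.5,177,123],75.6);level()"
```

```text
t 6.3333 pos [573.  176.  132.4] toolz [ 0.007  0.002 -1.   ] psi_y 75.17 j [-0.76  0.37  0.48  1.68 -0.18  1.13  1.08] F [-3.  -5.3 -0.2] T [-1.56  0.56  0.08] w 14.2
total tool mm [2.8 0.3 9.3] rows 1 share/row [0.035 0.003 0.117] az rad -0.008
level ax,ay share [ 0.002   0.0029 -0.    ]
```

Closed on 14.2 mm, which is the wing. The bite is shallow at 132 mm, so I'll reopen, go lower and regrip.

>>> step_arm(commands=[{"tx":0,"ty":0,"tz":0,"ax":0,"ay":0,"az":0,"fingers":30},{"tx":0.02,"ty":0,"tz":0.12,"ax":0.002,"ay":0.003,"az":0,"fingers":30},{"tx":0,"ty":0,"tz":0,"ax":0,"ay":0,"az":0,"fingers":0},{"tx":0,"ty":0,"tz":0,"ax":0,"ay":0,"az":0,"fingers":0},{"tx":0,"ty":0,"tz":0,"ax":0,"ay":0,"az":0,"fingers":0}], squeeze=40)

```text
time_s: 6.75
position: [573.0, 175.6, 126.2]
ee_rot: [0.001, 0.13, 0.991, 0.001]
ft_force: [1.5, 2.3, -4.8]
gripper_width: 13.0
```

```bash
python3 -c "
from h import *
go([570.5,177,123],75.6);level()"
```

```text
t 6.75 pos [573.  175.6 126.2] toolz [ 0.002  0.001 -1.   ] psi_y 75.05 j [-0.76  0.37  0.48  1.69 -0.19  1.12  1.08] F [ 1.5  2.3 -4.8] T [ 0.59 -0.36  0.01] w 13.0
total tool mm [2.7 0.7 3.2] rows 1 share/row [0.034 0.008 0.04 ] az rad -0.01
level ax,ay share [ 0.0007  0.001  -0.    ]
```

>>> step_arm(commands=[{"tx":0,"ty":0,"tz":0,"ax":0,"ay":0,"az":0.06,"fingers":0},{"tx":0,"ty":0,"tz":0,"ax":0,"ay":0,"az":0.06,"fingers":0},{"tx":0,"ty":0,"tz":0,"ax":0,"ay":0,"az":0.06,"fingers":0},{"tx":0,"ty":0,"tz":0,"ax":0,"ay":0,"az":0.06,"fingers":0},{"tx":0,"ty":0,"tz":0,"ax":0,"ay":0,"az":0.06,"fingers":0}])

```text
time_s: 7.17
position: [571.7, 173.4, 126.1]
ee_rot: [-0.0, 0.426, 0.905, -0.001]
ft_force: [-3.2, -1.8, 1.8]
gripper_width: 13.4
```

```bash
python3 -c "
from h import *
go([571.5,177,125],-72.4);level()"
```

```text
t 7.1667 pos [571.7 173.4 126.1] toolz [-0.002 -0.001 -1.   ] psi_y 39.55 j [-0.85  0.39  0.59  1.69 -0.24  1.13  0.5 ] F [-3.2 -1.8  1.8] T [-0.34  0.51  0.05] w 13.4
total tool mm [2.9 2.1 1.1] rows 1 share/row [0.036 0.027 0.014] az rad 1.954
level ax,ay share [-0.0011  0.0001  0.    ]
```

The TCP swings about an axis at roughly (569,177), about 4 mm along tool x. I'll recentre once and continue.

>>> step_arm(commands=[{"tx":0,"ty":0,"tz":0,"ax":0,"ay":0,"az":0,"fingers":30},{"tx":0.055,"ty":0.01,"tz":0.015,"ax":0,"ay":0,"az":0,"fingers":30},{"tx":0,"ty":0,"tz":0,"ax":0,"ay":0,"az":0,"fingers":0},{"tx":0,"ty":0,"tz":0,"ax":0,"ay":0,"az":0,"fingers":0},{"tx":0,"ty":0,"tz":0,"ax":0,"ay":0,"az":0,"fingers":0}], squeeze=40)

```text
time_s: 7.58
position: [568.5, 177.0, 125.2]
ee_rot: [-0.001, 0.423, 0.906, -0.002]
ft_force: [2.7, 0.4, -5.3]
gripper_width: 13.2
```

>>> step_arm(commands=[{"tx":0,"ty":0,"tz":0,"ax":0,"ay":0,"az":0.06,"fingers":0},{"tx":0,"ty":0,"tz":0,"ax":0,"ay":0,"az":0.06,"fingers":0},{"tx":0,"ty":0,"tz":0,"ax":0,"ay":0,"az":0.06,"fingers":0},{"tx":0,"ty":0,"tz":0,"ax":0,"ay":0,"az":0.06,"fingers":0},{"tx":0,"ty":0,"tz":0,"ax":0,"ay":0,"az":0.06,"fingers":0}])

```text
time_s: 8.0
position: [568.8, 177.1, 125.1]
ee_rot: [-0.0, 0.674, 0.738, -0.002]
ft_force: [-0.8, -1.3, -0.4]
gripper_width: 12.9
```

```bash
python3 -c "
from h import *
go([569,177,124],-72.4);level()"
```

```text
t 8.0 pos [568.8 177.1 125.1] toolz [-0.003 -0.002 -1.   ] psi_y 5.18 j [-0.94  0.41  0.71  1.7  -0.29  1.14 -0.06] F [-0.8 -1.3 -0.4] T [-0.15  0.05  0.06] w 12.9
total tool mm [-0.1  0.2  1.1] rows 1 share/row [-0.001  0.002  0.014] az rad 1.354
level ax,ay share [-0.0013  0.0008  0.    ]
```

>>> step_arm(commands=[{"tx":0,"ty":0,"tz":0,"ax":0,"ay":0,"az":0.06,"fingers":0},{"tx":0,"ty":0,"tz":0,"ax":0,"ay":0,"az":0.06,"fingers":0},{"tx":0,"ty":0,"tz":0,"ax":0,"ay":0,"az":0.06,"fingers":0},{"tx":0,"ty":0,"tz":0,"ax":0,"ay":0,"az":0.06,"fingers":0},{"tx":0,"ty":0,"tz":0,"ax":0,"ay":0,"az":0.06,"fingers":0}])

```text
time_s: 8.42
position: [569.1, 176.9, 125.2]
ee_rot: [0.0, 0.867, 0.499, -0.001]
ft_force: [-0.3, -0.2, 0.0]
gripper_width: 13.6
```

>>> step_arm(commands=[{"tx":0,"ty":0,"tz":0,"ax":0,"ay":0,"az":0.06,"fingers":0},{"tx":0,"ty":0,"tz":0,"ax":0,"ay":0,"az":0.06,"fingers":0},{"tx":0,"ty":0,"tz":0,"ax":0,"ay":0,"az":0.06,"fingers":0},{"tx":0,"ty":0,"tz":0,"ax":0,"ay":0,"az":0,"fingers":0}])

```text
time_s: 8.75
position: [569.1, 176.8, 125.1]
ee_rot: [0.001, 0.944, 0.329, -0.001]
ft_force: [-1.9, -1.5, 1.9]
gripper_width: 13.3
```

```bash
python3 -c "
from h import *
go([569,177,124],-72.4);level()"
```

```text
t 8.75 pos [569.1 176.8 125.1] toolz [-0.002 -0.003 -1.   ] psi_y -51.52 j [-1.08  0.48  0.91  1.71 -0.41  1.16 -0.96] F [-1.9 -1.5  1.9] T [-0.27  0.21 -0.08] w 13.3
total tool mm [ 0.  -0.2  1.1] rows 1 share/row [ 0.    -0.003  0.014] az rad 0.364
level ax,ay share [ 0.0005  0.0016 -0.    ]
```

>>> step_arm(commands=[{"tx":0,"ty":0,"tz":0,"ax":0,"ay":0,"az":0.03,"fingers":0},{"tx":0,"ty":0,"tz":0,"ax":0,"ay":0,"az":0.03,"fingers":0},{"tx":0,"ty":0,"tz":0,"ax":0,"ay":0,"az":0.03,"fingers":0},{"tx":0,"ty":0,"tz":0,"ax":0,"ay":0,"az":0.03,"fingers":0}])

```text
time_s: 9.08
position: [569.1, 176.7, 125.1]
ee_rot: [0.001, 0.975, 0.222, -0.001]
ft_force: [-1.0, -0.7, 1.3]
gripper_width: 13.2
```

```bash
python3 -c "
from h import *
go([569,177,124],-72.4)"
```

```text
t 9.0833 pos [569.1 176.7 125.1] toolz [-0.002 -0.003 -1.   ] psi_y -64.29 j [-1.11  0.5   0.96  1.71 -0.44  1.17 -1.16] F [-1.  -0.7  1.3] T [-0.21  0.18  0.08] w 13.2
total tool mm [-0.  -0.3  1.1] rows 1 share/row [-0.    -0.004  0.014] az rad 0.142
```

>>> step_arm(commands=[{"tx":0,"ty":0,"tz":0,"ax":0,"ay":0,"az":0.02,"fingers":0},{"tx":0,"ty":0,"tz":0,"ax":0,"ay":0,"az":0.02,"fingers":0}])

```text
time_s: 9.25
position: [569.1, 176.7, 125.1]
ee_rot: [0.001, 0.982, 0.187, -0.001]
ft_force: [-1.1, -0.5, 1.8]
gripper_width: 13.1
```

```bash
python3 -c "
from h import *
go([569,177,124],-72.4)"
```

```text
t 9.25 pos [569.1 176.7 125.1] toolz [-0.002 -0.003 -1.   ] psi_y -68.42 j [-1.12  0.51  0.98  1.71 -0.45  1.17 -1.22] F [-1.1 -0.5  1.8] T [-0.27  0.19  0.05] w 13.1
total tool mm [-0.  -0.3  1.1] rows 1 share/row [-0.    -0.004  0.014] az rad 0.069
```

>>> step_arm(commands=[{"tx":0,"ty":0,"tz":0,"ax":0,"ay":0,"az":0.02,"fingers":0},{"tx":0,"ty":0,"tz":0,"ax":0,"ay":0,"az":0.02,"fingers":0}])

```text
time_s: 9.42
position: [569.2, 176.7, 125.1]
ee_rot: [0.001, 0.988, 0.152, -0.001]
ft_force: [-0.9, -1.3, 2.1]
gripper_width: 13.1
```

```bash
python3 -c "
from h import *
go([569,177,124],-72.4)"
```

```text
t 9.4167 pos [569.2 176.7 125.1] toolz [-0.002 -0.003 -1.   ] psi_y -72.46 j [-1.13  0.52  0.99  1.71 -0.46  1.18 -1.28] F [-0.9 -1.3  2.1] T [-0.24  0.17  0.08] w 13.1
total tool mm [-0.1 -0.3  1.1] rows 1 share/row [-0.001 -0.004  0.014] az rad -0.001
```

>>> step_arm(commands=[{"tx":0,"ty":0,"tz":0,"ax":0,"ay":0,"az":0.02,"fingers":0},{"tx":0,"ty":0,"tz":0,"ax":0,"ay":0,"az":0.02,"fingers":0}])

```text
time_s: 9.58
position: [569.4, 176.9, 125.3]
ee_rot: [0.002, 0.993, 0.119, -0.001]
ft_force: [0.2, -2.8, -0.4]
gripper_width: 13.0
```

```bash
python3 -c "
from h import *
go([569,177,124],-72.4)"
```

```text
t 9.5833 pos [569.4 176.9 125.3] toolz [-0.002 -0.004 -1.   ] psi_y -76.37 j [-1.14  0.53  1.01  1.71 -0.47  1.18 -1.34] F [ 0.2 -2.8 -0.4] T [-0.51  0.17  1.17] w 13.0
total tool mm [-0.4 -0.2  1.3] rows 1 share/row [-0.005 -0.003  0.016] az rad -0.069
```

>>> step_arm(commands=[{"tx":0,"ty":0,"tz":0,"ax":0,"ay":0,"az":0.02,"fingers":0},{"tx":0,"ty":0,"tz":0,"ax":0,"ay":0,"az":0.02,"fingers":0}])

```text
time_s: 9.75
position: [569.4, 176.9, 125.3]
ee_rot: [0.002, 0.996, 0.086, -0.001]
ft_force: [-2.0, -3.0, 2.3]
gripper_width: 13.1
```

```bash
python3 -c "
from h import *
go([569,177,124],-72.4)"
```

```text
t 9.75 pos [569.4 176.9 125.3] toolz [-0.002 -0.005 -1.   ] psi_y -80.08 j [-1.15  0.53  1.02  1.71 -0.48  1.18 -1.4 ] F [-2.  -3.   2.3] T [-0.65  0.35  2.6 ] w 13.1
total tool mm [-0.4 -0.2  1.4] rows 1 share/row [-0.005 -0.002  0.017] az rad -0.134
```

The torque rises from 0.08 N m at psi -72.5° to 2.6 N m at -80°, so the screw is seated. The onset was at about -73.2°, against an expected -72.6° from the marks. Now I'll back off to psi of about +17°.

>>> step_arm(commands=[{"tx":0,"ty":0,"tz":0,"ax":0,"ay":0,"az":-0.03,"fingers":0},{"tx":0,"ty":0,"tz":0,"ax":0,"ay":0,"az":-0.02,"fingers":0},{"tx":0,"ty":0,"tz":0,"ax":0,"ay":0,"az":-0.01,"fingers":0}])

```text
time_s: 10.0
position: [569.4, 176.8, 125.2]
ee_rot: [0.004, 0.987, 0.159, -0.002]
ft_force: [-0.5, -1.2, 2.7]
gripper_width: 13.3
```

```bash
python3 -c "
from h import *
go([569,177,124],17)"
```

```text
t 10.0 pos [569.4 176.8 125.2] toolz [-0.003 -0.008 -1.   ] psi_y -71.72 j [-1.13  0.52  0.99  1.71 -0.46  1.18 -1.27] F [-0.5 -1.2  2.7] T [-0.1   0.23 -0.08] w 13.3
total tool mm [-0.3 -0.3  1.2] rows 1 share/row [-0.003 -0.004  0.014] az rad -1.548
```

>>> step_arm(commands=[{"tx":0,"ty":0,"tz":0,"ax":0,"ay":0,"az":-0.06,"fingers":0},{"tx":0,"ty":0,"tz":0,"ax":0,"ay":0,"az":-0.06,"fingers":0},{"tx":0,"ty":0,"tz":0,"ax":0,"ay":0,"az":-0.06,"fingers":0},{"tx":0,"ty":0,"tz":0,"ax":0,"ay":0,"az":-0.06,"fingers":0},{"tx":0,"ty":0,"tz":0,"ax":0,"ay":0,"az":-0.06,"fingers":0}])

```text
time_s: 10.42
position: [569.1, 177.0, 125.2]
ee_rot: [0.003, 0.89, 0.456, -0.003]
ft_force: [-1.3, -1.0, -1.0]
gripper_width: 13.0
```

>>> step_arm(commands=[{"tx":0,"ty":0,"tz":0,"ax":0,"ay":0,"az":-0.06,"fingers":0},{"tx":0,"ty":0,"tz":0,"ax":0,"ay":0,"az":-0.06,"fingers":0},{"tx":0,"ty":0,"tz":0,"ax":0,"ay":0,"az":-0.06,"fingers":0},{"tx":0,"ty":0,"tz":0,"ax":0,"ay":0,"az":-0.06,"fingers":0},{"tx":0,"ty":0,"tz":0,"ax":0,"ay":0,"az":-0.06,"fingers":0}])

```text
time_s: 10.83
position: [568.8, 177.2, 125.2]
ee_rot: [0.001, 0.707, 0.708, -0.003]
ft_force: [-1.0, -1.2, -0.3]
gripper_width: 13.5
```

```bash
python3 -c "
from h import *
go([569,177,124],17)"
```

```text
t 10.8333 pos [568.8 177.2 125.2] toolz [-0.003 -0.006 -1.   ] psi_y 0.09 j [-0.95  0.42  0.72  1.7  -0.29  1.14 -0.15] F [-1.  -1.2 -0.3] T [-0.05  0.05 -0.06] w 13.5
total tool mm [-0.2  0.2  1.2] rows 1 share/row [-0.002  0.002  0.014] az rad -0.295
```

>>> step_arm(commands=[{"tx":0,"ty":0,"tz":0,"ax":0,"ay":0,"az":-0.05,"fingers":0},{"tx":0,"ty":0,"tz":0,"ax":0,"ay":0,"az":-0.05,"fingers":0},{"tx":0,"ty":0,"tz":0,"ax":0,"ay":0,"az":-0.035,"fingers":0},{"tx":0,"ty":0,"tz":0,"ax":0,"ay":0,"az":-0.005,"fingers":0},{"tx":0,"ty":0,"tz":0,"ax":0,"ay":0,"az":0,"fingers":0}])

```text
time_s: 11.25
position: [568.7, 177.1, 125.2]
ee_rot: [0.0, 0.581, 0.814, -0.003]
ft_force: [-0.8, -0.2, -1.3]
gripper_width: 13.0
```

```bash
python3 -c "
from h import *
go([569,177,124],17);level()
a=snap('scene','s3');b=snap('top','t3')
cv2.imwrite('pics/c4.png',np.hstack([cv2.resize(i,(400,400),interpolation=cv2.INTER_CUBIC) for i in (b['pixels'][130:210,150:230],a['pixels'][160:230,290:360])]))"
```

```text
t 11.25 pos [568.7 177.1 125.2] toolz [-0.003 -0.005 -1.   ] psi_y 18.91 j [-0.9   0.4   0.65  1.7  -0.26  1.14  0.15] F [-0.8 -0.2 -1.3] T [-0.    0.03 -0.04] w 13.0
total tool mm [-0.2  0.3  1.2] rows 1 share/row [-0.003  0.004  0.014] az rad 0.033
level ax,ay share [-0.0023  0.0019  0.    ]
```

View pics/c4.png

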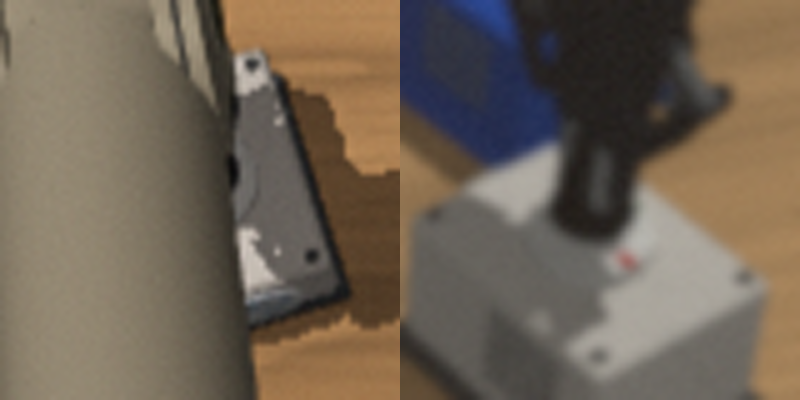

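The wing is hidden by the fingers here. psi is 18.9°, about 2° past target, so I'll trim it.

>>> step_arm(commands=[{"tx":0,"ty":0,"tz":0,"ax":0,"ay":0,"az":0.018,"fingers":0},{"tx":0,"ty":0,"tz":0,"ax":0,"ay":0,"az":0,"fingers":0},{"tx":0,"ty":0,"tz":0,"ax":0,"ay":0,"az":0,"fingers":0}])

```text
time_s: 11.6
position: [568.7, 177.2, 125.2]
ee_rot: [0.0, 0.598, 0.802, -0.003]
ft_force: [-1.1, 0.4, -0.5]
gripper_width: 13.4
```

```bash
python3 -c "
from h import *
go([569,177,124],17)"
```

```text
t 11.6 pos [568.7 177.2 125.2] toolz [-0.003 -0.006 -1.   ] psi_y 16.61 j [-0.91  0.41  0.66  1.7  -0.27  1.14  0.12] F [-1.1  0.4 -0.5] T [-0.16  0.09  0.03] w 13.4
total tool mm [-0.3  0.3  1.2] rows 1 share/row [-0.003  0.003  0.014] az rad -0.007
```

```bash
python3 -c "
from h import *
a=snap('scene','s4');s0=load('s0')
print('ball',blob(a,(22,120,90),(35,255,255),(155,190,225,260)))
for n,bx in (('jar_small',(225,180,255,215)),('cup',(248,235,275,265)),('amber/beaker',(85,215,130,305)),('clear/jar',(370,145,430,230))):
    x0,y0,x1,y1=bx; print(n,np.abs(a['pixels'][y0:y1,x0:x1].astype(int)-s0['pixels'][y0:y1,x0:x1]).mean().round(1))
go([569,177,124],17); arm.job_done(); go([569,177,124],17)"
```

```text
ball [(64, array([188.27, 218.12]))]
jar_small 18.4
cup 17.1
amber/beaker 5.3
clear/jar 4.7
t 11.65 pos [568.7 177.2 125.2] toolz [-0.003 -0.006 -1.   ] psi_y 16.61 j [-0.91  0.41  0.66  1.7  -0.27  1.14  0.12] F [-0.4 -1.   0.1] T [-0.14  0.05 -0.02] w 12.9
total tool mm [-0.2  0.3  1.2] rows 1 share/row [-0.003  0.003  0.015] az rad -0.007
the job is handed in; nothing more can be done
the job is handed in; nothing more can be done
```

The jar and cup patches differ from the start picture. I'll check the saved pictures to see whether that's a shadow or a real shift.

```bash
python3 -c "
from h import *
a=load('s4');z=load('s0')
for c in(z,a): print(blob(c,(45,80,30),(80,255,255),(225,180,255,215))[:1],blob(c,(0,0,60),(180,60,255),(248,235,275,265))[:1])
cv2.imwrite('pics/c5.png',np.hstack([cv2.resize(c['pixels'][170:270,215:285],(350,500)) for c in(z,a)]))"
```

```text
[(135, array([239.21, 193.51]))] [(226, array([259.96, 249.12]))]
[(124, array([239.02, 194.04]))] [(241, array([259.81, 248.93]))]
```

View pics/c5.png

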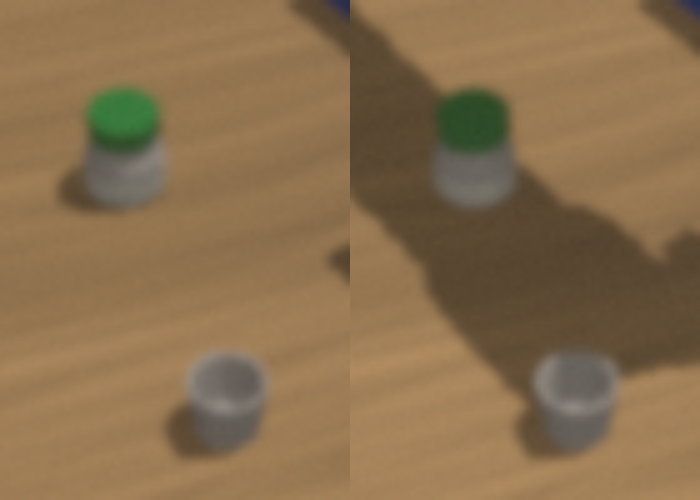

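The job is handed in at 11.65 s of the 64 s allowed, with the gripper still holding the thumbscrew's wing. I could not confirm the final screw angle by camera, because the fingers and arm hide the wing.

- **Toggle:** I threw it to OFF before touching the thumbscrew. The ball moved 68 mm toward red, and it was still there in the last picture.
- **Seating:** I turned the thumbscrew clockwise until it hit its stop. The torque rose from 0.08 to 2.6 N m, starting at a tool angle of about -73.2°; the collar marks had put the seat at -72.6°.
- **Back-off:** I backed it off a quarter turn to a tool angle of 16.6°. The target is 16.8° going by the stop, or 17.4° going by the marks. I overshot to 18.9° on the way and turned back. The angle rests on tool angle and torque alone.
- **Grip:** I recentred the grip once along the wing while turning. At the end the opening was about 13 mm on the 14 mm wing, set to 40 N, with the residual force near 1 N.
- **Bystanders:** The small jar and the cup failed my first image comparison, but that was the arm's shadow; their positions match to about half a pixel. The patches with the other bottles, the amber jar and the beaker barely changed.

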